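# Slide a pressed plastic sheet out to its snap groove

### The arm

A 6-joint arm with a two-finger parallel gripper is mounted at the origin on the work surface. World frame = base frame: x ahead of the robot, y to its left, z up, the work surface at z = 0. Lengths are in m, angles in rad, forces in N, time in s.
With the tool pointing down it reaches from about 0.25 to 0.725 m from the base axis. Payload 4 kg.
Tool frame: the origin (TCP) lies on the centre line of the jaws, within the pads' length; the fingertips stand 11 mm ahead of it and the grasp point (between the pads) lies 8 mm behind it; z points along the fingers, x is the direction in which the jaws open and shut, and the axes are right-handed (so a half turn about z gives the same grasp; the last joint's range is limited). The gripper opens to 85 mm and grips with 20 to 120 N. Pads are 22 mm wide; open, the fingers measure 114 mm over their backs; the gripper's body (76 mm by 85 mm) begins 54 mm behind the grasp point. The pads swing forward as they close: fully open they stand 13 mm farther back than shut.
Start: joints at [0, 0.241, 0.005, 1.335, 0, 1.571], TCP at [0.5, -0, 0.242] pointing down, gripper open.
Joint ranges: [-2.72, 2.72], [-1.05, 1.87], [-1.09, 1.28], [-1.99, 2.15], [-1.42, 1.44], [-3.14, 3.14]. Speed limits (rad/s): [2.79, 2.79, 3.14, 3.14, 3.14, 3.14].

### API

Orientations are given as a unit quaternion [x, y, z, w].
In Python, from workcell import bot, viewer, order gives the robot as it stands. The module is installed in compiled form; this text tells all that it offers.
- The arm moves only by the tool send_rows, never from a script. Its argument "increments" is a list that holds one entry, the list of rows, each a list of 4 numbers: the shift along the tool's x, y, z in m, then the turn about the tool's z in degrees. A call has exactly 8 rows; each row shifts and turns the pose as measured when the row begins, along the tool's axes as they then stand; what a row does not reach is not made up. A row lasts 1/10 s, in which the tool goes at most 50 mm and 8.59 degrees, less where a joint would pass 70% of its speed; a pose out of reach is approached as far as the arm can. A call is refused whole if a number of a shift passes 0.05 or a number of a turn 8.59, either way. A call with a gripper value outside its range is refused whole. "hand" is the closure, from -1 (fully open) to 1 (shut), so that 0 is half open, set as the call begins (left out, the last holds). The fingers move at their own pace and stop on an object; the grip force is fixed at half the most. Time passes only in rows, so rows that do not move let the fingers close, or fill a call up. It gives the time, the measured TCP pose, the force and the opening at its end, in the units of the state.
- bot.get_obs(): the state, without advancing time (a new reading comes with each control period).
- viewer.camera(name): name is "scene" or "side" or "wrist"; returns a dict with "image" (384x512x3 uint8, red, green, blue), "range_z" (384x512 float32, m along the optical axis (not along the pixel's ray), 0 where there is no reading), "camera_matrix" (3x3 intrinsics, pixels), "eye" and "rotation" of the camera in the world. Camera axes: x right, y down, z forward; pixel columns grow to the right and rows downward; lengths in m; the calibration is good to about 2 mm. A picture is of the moment at which its call begins.
- order.job_done(): hands the job in, once; it reports no verdict.
The state is a dict: "clock": time; "joint_pos": joint angles; "joint_vel": joint speeds; "tau": joint torques, N m; "eef_pos": TCP position; "tool_rot": TCP orientation; "ft_force": force on the tool from outside, world axes, zero at the start; "ft_torque": the same for the moment, N m; "grip_width": finger opening in m.
Only numpy, scipy, OpenCV 4.12 (cv2) and the standard library are available. Lean on these libraries where they do the work, as an engineer would, in place of code of your own. Each camera call takes 0.05 s, during which the arm holds its last target.

### The job

Two pressed plastic sheets lie flat on the aluminium cooling slab. Push the longer one, which has a groove across it with a notch at each end, along the slab until its narrow strip beyond the groove overhangs the catch tray and the groove lies right along the slab's edge, ready to be snapped off, and then let go. Slide it with the fingertips only, never lifting it off the slab, and leave everything else where it is.

Things in the scene. Friction and masses are not known exactly. Their poses are not given: they have to be found in the camera images.
- slab: Fixed aluminium cooling slab, 280 (x) by 460 mm (y), flat top 40 mm above the bench. Origin at bench height below the middle of its far long edge. x points out over that edge, y along it, z up; the slab covers x -280 to 0, y -230 to 230 mm. A fixed grey catch tray, 110 mm deep, 22 mm high, with old offcuts, lies on the bench along that edge from x = 8 mm on.
- edge (a point): Point on the slab's far top edge, at its middle, 40 mm above the slab's origin, with the slab's axes: x out over the edge, y along it, z up.
- grooved_sheet: Sheet to push: loose rigid flecked blue-grey plastic, 150 (x) by 96 (y) by 8 mm, about 0.11 kg, flat on either half of the slab. Origin at the centre of its underside, z up. A dark groove 6 mm wide, 4 mm deep runs along y at x = +45 mm, 30 mm from the strip end (x = +75), with an 8 mm notch at each end. Strip end points to the tray within 0.25 rad; trailing end (x = -75) is straight.
- groove_left (a point): Left (+y) end of the groove, on its centre line: at x = 45, y = 40, z = 8 mm in the sheet's frame.
- groove_right (a point): Right (-y) end of the groove, on its centre line: at x = 45, y = -40, z = 8 mm in the sheet's frame.
- plain_sheet: Leave alone: the other sheet, same plastic, without groove or notches, 110 mm (x) by 96 mm (y) by 8 mm, flat on the other half of the slab. Origin at the centre of its underside.
- weight: Leave alone: round steel weight with a knob, 44 mm diameter, 58 mm high, standing on the slab between the two sheets. Origin at the centre of its underside.
- puck: Leave alone: plastic disc, 36 mm diameter, 14 mm high, flat on the slab near its middle, toward the robot's side. Origin at the centre of its underside.
- blender_lid: Leave alone: round black lid with a knob, 110 mm diameter, 42 mm high, on the bench to the right of the slab. Origin at the centre of its underside.
- scraper: Leave alone: spatula-like scraper about 260 mm long, lying on the bench to the left of the slab. Origin near its middle.
- mould_pin: Leave alone: upright round steel pin, 20 mm diameter, 36 mm high, standing on the slab near the middle of the edge with the tray. Origin at the centre of its underside.
Mind the look-alikes: they are no part of the job. Leave any purple or yellow look-alike of the grooved_sheet alone.

How it is judged:
At the end, for the whole second after the job is handed in: The grooved sheet lies flat and still on the slab, untouched, with both ends of its groove within 7 mm of the line of the slab's edge (so about 30 mm of strip overhangs, squarely) (x of groove_left in the frame of edge between -0.007 and 0.007 m and x of groove_right in the frame of edge between -0.007 and 0.007 m and angle between grooved_sheet's own z axis and vertical below 0.05 rad and z of grooved_sheet in the frame of edge between -0.004 and 0.004 m and linear speed of grooved_sheet below 0.01 m/s).
It fails at once if the grooved sheet is lifted more than 10 mm off the slab (z of grooved_sheet in the frame of edge above 0.01 m).
It fails at once if the grooved sheet is tipped up or off the slab (angle between grooved_sheet's own z axis and vertical above 0.2 rad).
It fails at once if something else on the slab or the bench (other sheet, weight, puck, pin, blender lid, scraper) is moved more than 15 mm (distance of any of plain_sheet, weight, puck, blender_lid, scraper, mould_pin from where it was at the start of the episode above 0.015 m).
It also fails if it takes over 38 s, if anything falls off the work surface, if the arm or the gripper's body presses on something with over 40 N, if the wrist force passes 120 N, or if a joint passes its speed limit or range.

## Working session

There is one attempt and no reset: what is moved stays moved. The work goes in short steps, Python scripts to look and compute and a tool call to move; the robot and the scene stay as the last step left them, time stands still between calls to the robot, and variables do not carry over. Pictures are saved under pics/ and viewed, and the job is handed in when it is done.

Besides the shell and the picture viewer there is one more tool, called after "Call:" as a command line: name --argument value ..., lists and objects as JSON in quotes. send_rows: Moves the arm, as the interface text tells. Its arguments: {"type":"object","properties":{"increments":{"type":"array","items":{"type":"array","items":{"type":"array","items":{"type":"number"}}}},"hand":{"type":"number"}},"required":["increments"]}

```bash
mkdir -p pics; python3 - <<'E'
from workcell import bot, viewer
import cv2,numpy as np
o=bot.get_obs();print(o)
for n in ("scene","side"):
    c=viewer.camera(n); np.savez(f"{n}0.npz",**c); cv2.imwrite(f"pics/{n}0.png",c["image"][:,:,::-1]); print(n,c["eye"],c["rotation"],c["camera_matrix"])
E
```

```text
{'clock': 0.0, 'joint_pos': array([3.60739422e-05, 2.41395740e-01, 3.71073907e-03, 1.33518598e+00,
       5.49367036e-06, 1.57081871e+00]), 'joint_vel': array([ 0.00066903,  0.00022879,  0.00033694, -0.00011137, -0.00048435,
        0.00095891]), 'tau': array([ 5.50268451e-04, -3.72315860e+01,  2.52406776e+01,  1.67737965e-02,
        2.29149265e-05,  1.14679995e-05]), 'eef_pos': array([4.99389633e-01, 1.96218514e-05, 2.41416387e-01]), 'tool_rot': array([ 9.99999462e-01,  6.84442812e-06, -1.03732687e-03, -2.71651610e-06]), 'ft_force': array([ 0.64656274, -0.67814564,  0.32970377]), 'ft_torque': array([-0.01879949, -0.04346964, -0.02321002]), 'grip_width': 0.08577600086489377}
scene [ 1.22670647 -0.4722294   0.93826249] [ 0.79720372  0.46868164 -0.18702695 -0.33139807] [[425.77393242   0.         253.28920085]
 [  0.         425.77393242 185.01937916]
 [  0.           0.           1.        ]]
side [ 0.02297629 -0.63858422  0.9553158 ] [ 0.88420654 -0.31890895  0.10670341 -0.32417627] [[459.84312919   0.         260.06199895]
 [  0.         459.84312919 196.03009417]
 [  0.           0.           1.        ]]
```

View pics/scene0.png

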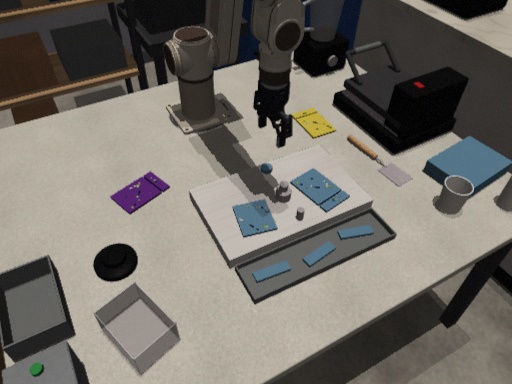

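View pics/side0.png

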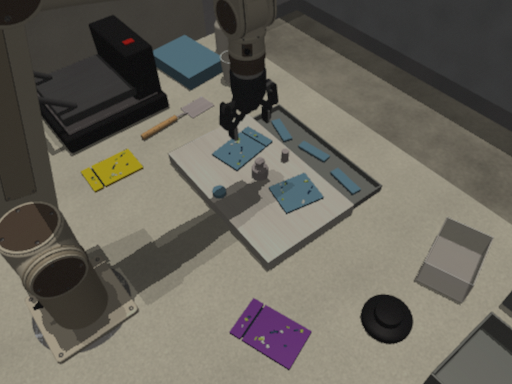

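```bash
cat > h.py <<'E'
import numpy as np,cv2
from scipy.spatial.transform import Rotation as R
def Rm(c): 
    q=np.asarray(c["rotation"]); return R.from_quat(q).as_matrix() if q.shape==(4,) else q
def cast(c,uv,z):
    K=c["camera_matrix"];uv=np.atleast_2d(uv).astype(float)
    d=np.c_[(uv[:,0]-K[0,2])/K[0,0],(uv[:,1]-K[1,2])/K[1,1],np.ones(len(uv))]@Rm(c).T
    return c["eye"]+d*((z-c["eye"][2])/d[:,2])[:,None]
def proj(c,p):
    K=c["camera_matrix"];q=(np.atleast_2d(p)-c["eye"])@Rm(c);return np.c_[q[:,0]/q[:,2]*K[0,0]+K[0,2],q[:,1]/q[:,2]*K[1,1]+K[1,2]]
def cloud(c):
    K=c["camera_matrix"];v,u=np.indices(c["range_z"].shape);z=c["range_z"]
    d=np.stack([(u-K[0,2])/K[0,0]*z,(v-K[1,2])/K[1,1]*z,z],-1)
    return d@Rm(c).T+c["eye"]
def rect(c,z=0.04,res=0.0005,x0=.3,x1=.85,y0=-.3,y1=.3):
    # metric top-down rectification at height z: row grows with -x, col with -y
    H=int((x1-x0)/res);W=int((y1-y0)/res)
    px=np.array([[0,0],[W,0],[W,H],[0,H]],np.float32)
    w=np.array([[x1,y1,z],[x1,y0,z],[x0,y0,z],[x0,y1,z]])
    M=cv2.getPerspectiveTransform(px,proj(c,w).astype(np.float32))
    return cv2.warpPerspective(c["image"],M,(W,H),flags=cv2.INTER_CUBIC|cv2.WARP_INVERSE_MAP)
E
python3 - <<'E'
from h import *
for n in("scene","side"):
    c=np.load(n+"0.npz");P=cloud(c);z=P[...,2]
    m=(z>.034)&(z<.056)&(P[...,0]>.25)&(P[...,0]<.8)&(abs(P[...,1])<.35)
    nl,l,s,_=cv2.connectedComponentsWithStats(m.astype(np.uint8));k=1+np.argmax(s[1:,4]);mm=l==k
    print(n,s[k],np.median(z[mm]))
    print(cv2.minAreaRect(P[mm][:,:2].astype(np.float32)))
    hsv=cv2.cvtColor(c["image"],cv2.COLOR_RGB2HSV)
    b=((hsv[...,0]>92)&(hsv[...,0]<115)&(hsv[...,1]>70)&(z>.03)&(z<.06)&(P[...,0]>.25)&(P[...,0]<.8)&(abs(P[...,1])<.35)).astype(np.uint8)
    nl,l,s,ce=cv2.connectedComponentsWithStats(b)
    for i in range(1,nl):
        if s[i,4]>60:
            q=P[l==i]; print(s[i],ce[i],np.median(q[:,2]),cv2.minAreaRect(q[:,:2].astype(np.float32)))
    r=rect(c); cv2.imwrite(f"pics/rect_{n}.png",cv2.resize(r,(600,550),interpolation=cv2.INTER_AREA)[:,:,::-1])
    x0,y0=(185,140) if n=="scene" else (160,100)
    cv2.imwrite(f"pics/z_{n}.png",cv2.resize(c["image"][y0:y0+150,x0:x0+220],(792,540),interpolation=cv2.INTER_CUBIC)[:,:,::-1])
E
```

```text
scene [  189   145   185   117 11047] 0.04020468970670532
((0.5279502868652344, 0.024199455976486206), (0.4630674719810486, 0.2856678366661072), 87.99047088623047)
[261 164  11   9  82] [265.98780488 167.91463415] 0.05341828815934502 ((0.4195805788040161, 0.039556555449962616), (0.03067752532660961, 0.03761178255081177), 58.17481994628906)
[ 291  169   58   43 1130] [319.4380531  189.69115044] 0.04743308615543218 ((0.5680792331695557, 0.1340111494064331), (0.15169234573841095, 0.10056107491254807), 8.589264869689941)
[233 200  44  37 996] [253.84337349 217.89658635] 0.0474864143065154 ((0.5714115500450134, -0.08858157694339752), (0.09470324218273163, 0.11105817556381226), 78.0977554321289)
side [  169   115   186   149 12864] 0.038987409698476694
((0.5288124084472656, 0.02176564931869507), (0.46231576800346375, 0.2835378050804138), 88.3200912475586)
[ 213  128   59   42 1099] [242.05186533 148.46678799] 0.04599813154988697 ((0.5667124390602112, 0.13225436210632324), (0.15268516540527344, 0.09817858040332794), 10.696850776672363)
[ 269  174   54   39 1073] [295.45013979 192.98229264] 0.04643439663158322 ((0.5702911615371704, -0.08893847465515137), (0.09713118523359299, 0.10921227186918259), 78.38166046142578)
[213 186  12  12 115] [218.5826087 191.3826087] 0.052063474481551686 ((0.4174429178237915, 0.03719412535429001), (0.029474014416337013, 0.034510646015405655), 7.281476020812988)
```

View pics/rect_scene.png

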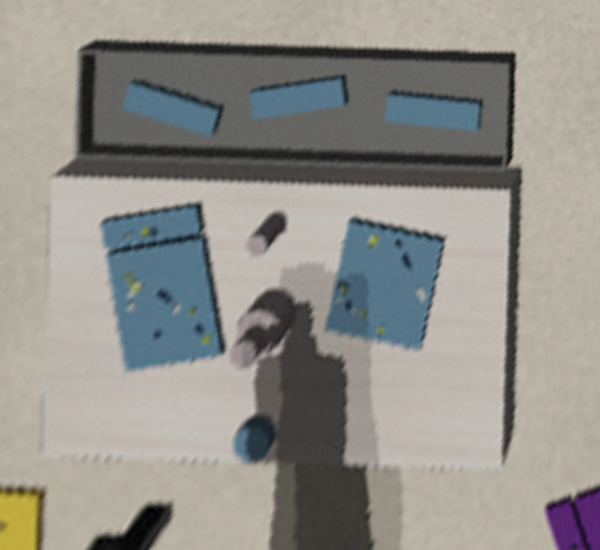

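View pics/z_scene.png

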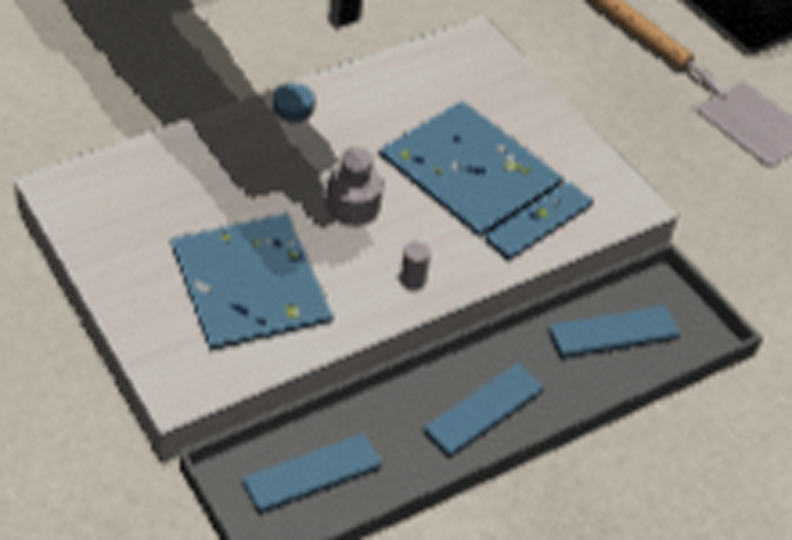

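View pics/rect_side.png

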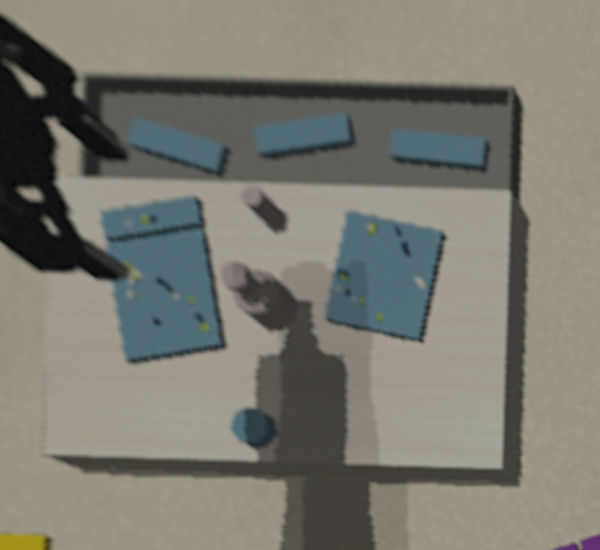

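```bash
cat >> h.py <<'E'
def edge_fit(c,ys,xs=(.63,.70)):
    """slab far edge: x where bright top turns dark, along world x lines at given ys, z=.04"""
    g=cv2.cvtColor(c["image"],cv2.COLOR_RGB2GRAY).astype(np.float32); pts=[]
    x=np.arange(xs[0],xs[1],.0005)
    for y in ys:
        uv=proj(c,np.c_[x,np.full_like(x,y),np.full_like(x,.04)]).astype(np.float32)
        v=cv2.remap(g,uv[:,:1],uv[:,1:],cv2.INTER_LINEAR)[:,0]
        hi=np.median(v[:30]); 
        if hi<120: continue
        d=np.diff(cv2.GaussianBlur(v[:,None],(1,9),0)[:,0]); k=np.argmin(d)
        if d[k]<-1: pts.append((x[k],y))
    pts=np.array(pts); f=np.polyfit(pts[:,1],pts[:,0],1); r=pts[:,0]-np.polyval(f,pts[:,1]); ok=abs(r)<.002+np.median(abs(r))
    f=np.polyfit(pts[ok,1],pts[ok,0],1); return f,len(pts),(pts[ok,0]-np.polyval(f,pts[ok,1])).std()
def sheet_rect(c):
    P=cloud(c);z=P[...,2];hsv=cv2.cvtColor(c["image"],cv2.COLOR_RGB2HSV)
    b=((hsv[...,0]>92)&(hsv[...,0]<115)&(hsv[...,1]>70)&(z>.035)&(z<.06)&(P[...,0]>.4)&(P[...,0]<.8)&(P[...,1]>.05)&(P[...,1]<.3)).astype(np.uint8)
    b=cv2.morphologyEx(b,cv2.MORPH_CLOSE,np.ones((5,5)))
    nl,l,s,ce=cv2.connectedComponentsWithStats(b);k=1+np.argmax(s[1:,4])
    cn=max(cv2.findContours((l==k).astype(np.uint8),cv2.RETR_EXTERNAL,cv2.CHAIN_APPROX_NONE)[0],key=cv2.contourArea)[:,0]
    w=cast(c,cn,.048)[:,:2]; return cv2.minAreaRect(w.astype(np.float32)),w
def groove_fit(c,mid,d,n=33,half=.036):
    """mid: guess of groove centre (xy), d: unit sheet x axis; darkest point along d"""
    g=cv2.cvtColor(c["image"],cv2.COLOR_RGB2GRAY).astype(np.float32);nrm=np.array([-d[1],d[0]]);pts=[]
    t=np.arange(-.012,.012,.0005)
    for s in np.linspace(-half,half,n):
        w=mid+s*nrm+t[:,None]*d; uv=proj(c,np.c_[w,np.full(len(w),.047)]).astype(np.float32)
        v=cv2.remap(g,uv[:,:1],uv[:,1:],cv2.INTER_LINEAR)[:,0]; wt=np.clip(np.median(v)-8-v,0,None)
        if wt.sum()>5: pts.append((s,(wt*t).sum()/wt.sum()))
    pts=np.array(pts); f=np.polyfit(pts[:,0],pts[:,1],1); r=pts[:,1]-np.polyval(f,pts[:,0]); ok=abs(r)<.0015+np.median(abs(r)); f=np.polyfit(pts[ok,0],pts[ok,1],1)
    e=lambda s: mid+s*nrm+np.polyval(f,s)*d
    return e(.04),e(-.04),len(pts),ok.sum()
E
python3 - <<'E'
from h import *
for n in("scene","side"):
    c=np.load(n+"0.npz")
    f,k,s=edge_fit(c,np.arange(-.17,.22,.01)); print(n,"edge x=%.4f*y+%.4f"%tuple(f),k,s)
    r,w=sheet_rect(c);print(r)
    ctr=np.array(r[0]);a=np.deg2rad(r[2]); a=a if abs(a)<.8 else a-np.pi/2
    d=np.array([np.cos(a),np.sin(a)])
    L,Rr,kk,ok=groove_fit(c,ctr+.045*d,d);print("groove",L,Rr,kk,ok,"rel edge",L[0]-np.polyval(f,L[1]),Rr[0]-np.polyval(f,Rr[1]),"yaw",-np.arctan2(*(L-Rr)))
E
```

```text
scene edge x=0.0313*y+0.6669 31 0.0004738172812304037
((0.569507896900177, 0.131494402885437), (0.148565873503685, 0.09706217795610428), 9.464795112609863)
groove [0.60457331 0.17789224] [0.61836226 0.09908692] 33 32 rel edge -0.06793589868900052 -0.0516805994756423 yaw 0.1732212886394542
side edge x=0.0318*y+0.6665 25 0.00035359785492351933
((0.5656369924545288, 0.12993021309375763), (0.14867940545082092, 0.09431721270084381), 9.686213493347168)
groove [0.60610843 0.17741659] [0.61959965 0.09856237] 33 33 rel edge -0.06603131225384062 -0.05003129054067135 yaw 0.16945003933533453
```

Call:
send_rows --increments '[[[-0.011, -0.031, 0, 0], [-0.011, -0.031, 0, 0], [-0.011, -0.031, 0, 0], [-0.011, -0.031, 0, 0], [0, 0, 0, -8.5], [0, 0, 0, -8.5], [0, 0, 0, -8.5], [0, 0, 0, -8.5]]]' --hand -0.15

```text
clock: 0.9
eef_pos: [0.4514, 0.1283, 0.2372]
tool_rot: [0.956, 0.293, -0.005, -0.001]
ft_force: [-0.4, -0.7, 0.8]
grip_width: 0.0493
```

Call:
send_rows --increments '[[[0, 0, 0, -8.5], [0, 0, 0, -8.5], [0, 0, 0, -8.5], [0, 0, 0, -8.5], [0, 0, 0, -8.5], [0, 0, 0.03, -8.5], [0, 0, 0.03, 0], [0, 0, 0, 0]]]'

```text
clock: 1.7
eef_pos: [0.4485, 0.1279, 0.1732]
tool_rot: [0.733, 0.681, -0.007, -0.004]
ft_force: [-0.2, 0.1, 0.6]
grip_width: 0.0489
```

Call:
send_rows --increments '[[[0, 0, 0.03, -2.4], [0, 0, 0.03, 0], [0, 0, 0.03, 0], [0, 0, 0.015, 0], [0, 0, 0, 0], [0, 0, 0, 0], [0, 0, 0, 0], [0, 0, 0, 0]]]'

```text
clock: 2.5
eef_pos: [0.4525, 0.1292, 0.0732]
tool_rot: [0.718, 0.696, -0.002, -0.002]
ft_force: [0.1, 0.5, 1.0]
grip_width: 0.0491
```

```bash
python3 - <<'E'
from h import *
from workcell import bot, viewer
from scipy.spatial.transform import Rotation as R
o=bot.get_obs();print(o["eef_pos"],R.from_quat(o["tool_rot"]).as_matrix(),o["ft_force"],o["joint_pos"])
for n in("side","wrist"):
    c=viewer.camera(n);np.savez(n+"1.npz",**c);im=c["image"]
    if n=="side": im=cv2.resize(im[90:240,150:370],(792,540),interpolation=cv2.INTER_CUBIC)
    cv2.imwrite(f"pics/{n}1.png",im[:,:,::-1])
E
```

```text
[0.45254006 0.1291638  0.07316503] [[ 3.14216496e-02  9.99486757e-01 -6.23711955e-03]
 [ 9.99505853e-01 -3.14263580e-02 -6.58312795e-04]
 [-8.53984873e-04 -6.21335223e-03 -9.99980332e-01]] [0.12905664 0.48086446 0.99781114] [ 0.27735923  0.33704073 -0.34069642  0.89923823  0.00107467  0.3087854 ]
```

View pics/side1.png

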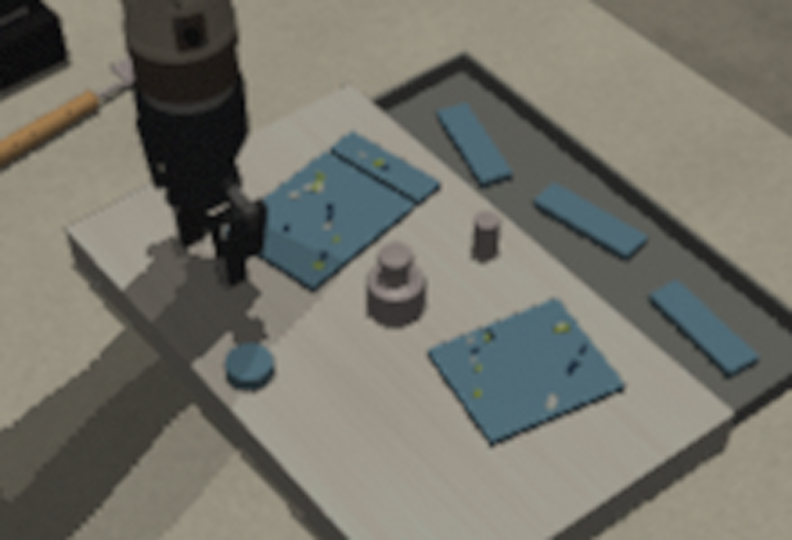

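View pics/wrist1.png

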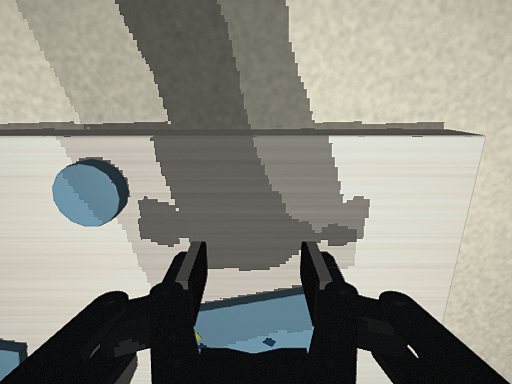

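Call:
send_rows --increments '[[[0, 0, 0.008, 0], [0, 0, 0.007, 0], [0, 0, 0.002, 0], [0, 0, 0.002, 0], [0, 0, 0, 0], [0, 0, 0, 0], [0, 0, 0, 0], [0, 0, 0, 0]]]'

```text
clock: 3.4
eef_pos: [0.4525, 0.1292, 0.0529]
tool_rot: [0.718, 0.696, -0.002, -0.002]
ft_force: [-0.2, -0.4, 0.2]
grip_width: 0.0493
```

Call:
send_rows --increments '[[[0, 0, 0.002, 0], [0, 0, 0, 0], [0, 0, 0, 0], [0, 0, 0, 0], [0, 0, 0, 0], [0, 0, 0, 0], [0, 0, 0, 0], [0, 0, 0, 0]]]'

```text
clock: 4.2
eef_pos: [0.4529, 0.1293, 0.0511]
tool_rot: [0.718, 0.696, -0.002, -0.002]
ft_force: [-0.9, -0.1, -0.4]
grip_width: 0.0494
```

Call:
send_rows --increments '[[[0, 0, 0.0015, 0], [0, 0, 0, 0], [0, 0, 0, 0], [0, 0, 0, 0], [0, 0, 0, 0], [0, 0, 0, 0], [0, 0, 0, 0], [0, 0, 0, 0]]]'

```text
clock: 5.0
eef_pos: [0.4529, 0.1293, 0.0495]
tool_rot: [0.718, 0.696, -0.002, -0.002]
ft_force: [0.4, 0.2, -0.2]
grip_width: 0.049
```

Call:
send_rows --increments '[[[0, 0, 0.0015, 0], [0, 0, 0, 0], [0, 0, 0, 0], [0, 0, 0, 0], [0, 0, 0, 0], [0, 0, 0, 0], [0, 0, 0, 0], [0, 0, 0, 0]]]'

```text
clock: 5.8
eef_pos: [0.453, 0.1294, 0.0482]
tool_rot: [0.718, 0.696, -0.001, -0.001]
ft_force: [0.2, -0.2, 1.1]
grip_width: 0.0493
```

```bash
python3 - <<'E'
from h import *
from workcell import bot, viewer
o=bot.get_obs();print(o["eef_pos"],o["ft_force"])
c=viewer.camera("side");np.savez("side2.npz",**c);im=c["image"]
cv2.imwrite(f"pics/side2.png",cv2.resize(im[110:190,185:295],(792,576),interpolation=cv2.INTER_CUBIC)[:,:,::-1])
E
```

```text
[0.45304138 0.12935535 0.0481973 ] [ 0.18236346 -0.22665842  1.14097818]
```

View pics/side2.png

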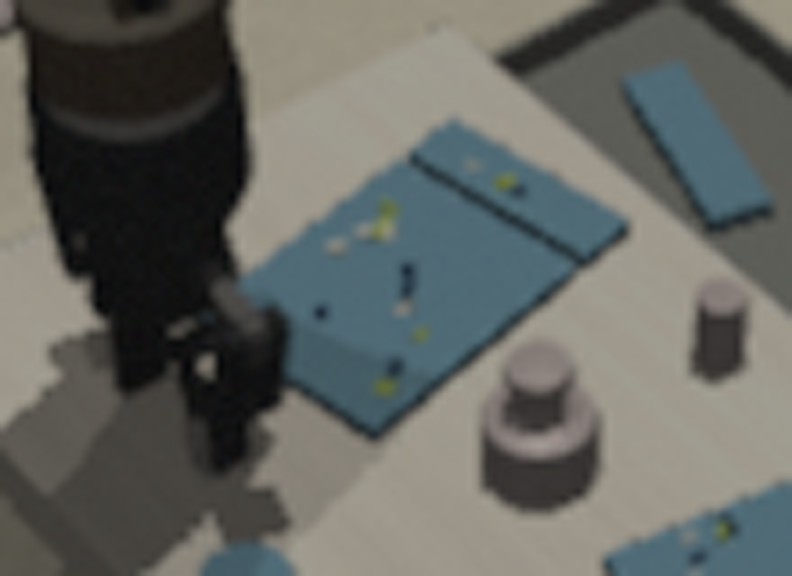

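Call:
send_rows --increments '[[[0, 0.005, 0, 0], [0, 0.005, 0, 0], [0, 0.005, 0, 0], [0, 0.005, 0, 0], [0, 0.005, 0, 0], [0, 0.005, 0, 0], [0, 0.005, 0, 0], [0, 0, 0, 0]]]'

```text
clock: 6.65
eef_pos: [0.4758, 0.1284, 0.0484]
tool_rot: [0.717, 0.697, -0.01, -0.011]
ft_force: [0.9, 1.4, -0.3]
grip_width: 0.0488
```

```bash
cat > look.py <<'E'
import sys
from h import *
from workcell import bot, viewer
o=bot.get_obs();print(o["clock"],o["eef_pos"],o["ft_force"])
m=R.from_quat(o["tool_rot"]).as_matrix();print("tool yaw of y",np.arctan2(m[1,1],m[0,1]))
k=sys.argv[1]
for n in("scene","side"):
    c=viewer.camera(n);np.savez(n+k+".npz",**c)
    f,_,_=edge_fit(np.load(n+"0.npz"),np.arange(-.17,.22,.01))
    r,w=sheet_rect(c);print(n,r)
    ctr=np.array(r[0]);a=np.deg2rad(r[2]); a=a if abs(a)<.8 else a-np.pi/2
    d=np.array([np.cos(a),np.sin(a)])
    if len(sys.argv)>2: gm=np.array(eval(sys.argv[2]));a=float(sys.argv[3]);d=np.array([np.cos(a),np.sin(a)])
    else: # use front (strip end) of the outline
        s=(w@d); gm=ctr+.045*d
    L,Rr,kk,ok=groove_fit(c,gm,d);print("groove",L,Rr,kk,ok,"rel edge",L[0]-np.polyval(f,L[1]),Rr[0]-np.polyval(f,Rr[1]),"yaw",-np.arctan2(*(L-Rr)))
s=np.load("side"+k+".npz")["image"][100:200,170:310];t=np.load("scene"+k+".npz")["image"][150:250,260:400]
cv2.imwrite(f"pics/l{k}.png",np.vstack([cv2.resize(q,(420,300),interpolation=cv2.INTER_CUBIC) for q in(s,t)])[:,:,::-1])
E
python3 look.py 3
```

```text
6.65 [0.47580327 0.1284048  0.04844467] [ 0.86238408  1.44062365 -0.32654707]
tool yaw of y -0.028975255592875143
scene ((0.5661388039588928, 0.13098280131816864), (0.15544092655181885, 0.09704522788524628), 9.42067813873291)
groove [0.60458358 0.1779084 ] [0.61830197 0.09909085] 33 32 rel edge -0.06792612942013265 -0.05174100666097936 yaw 0.17232617002276296
side ((0.5657419562339783, 0.13026483356952667), (0.14849525690078735, 0.09421298652887344), 9.550926208496094)
groove [0.60609185 0.17761622] [0.61953621 0.09875381] 33 33 rel edge -0.06605424319182396 -0.050100823664977145 yaw 0.16885539021616847
```

View pics/l3.png

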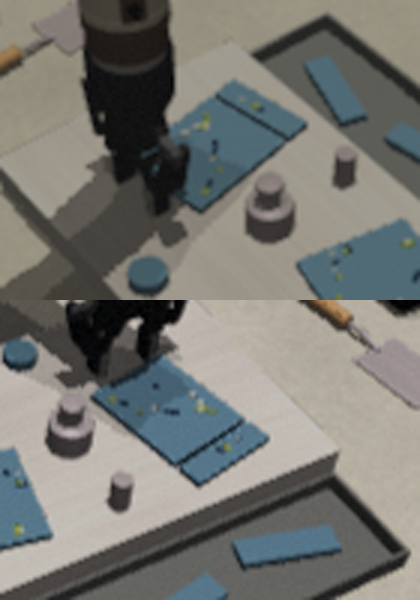

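Call:
send_rows --increments '[[[0, 0.005, 0, 0], [0, 0.005, 0, 0], [0, 0.005, 0, 0], [0, 0.005, 0, 0], [0, 0.005, 0, 0], [0, 0.005, 0, 0], [0, 0.005, 0, 0], [0, 0, 0, 0]]]'

```text
clock: 7.55
eef_pos: [0.4929, 0.1278, 0.0487]
tool_rot: [0.716, 0.697, -0.023, -0.025]
ft_force: [1.0, -0.6, 1.1]
grip_width: 0.049
```

```bash
python3 look.py 4
```

```text
7.55 [0.49292028 0.12780734 0.04871537] [ 0.96623227 -0.60806225  1.07098408]
tool yaw of y -0.026081772230308317
scene ((0.5834765434265137, 0.12796944379806519), (0.1502893716096878, 0.09748194366693497), 7.538198471069336)
groove [0.6214597  0.17334449] [0.63150425 0.09397628] 33 31 rel edge -0.050907174822621415 -0.038378654976757964 yaw 0.12588713396075168
side ((0.5805343985557556, 0.1266959011554718), (0.14810431003570557, 0.0943729504942894), 6.896134376525879)
groove [0.62287958 0.17210882] [0.63294264 0.09274292] 33 33 rel edge -0.04909129614388208 -0.03650315532893389 yaw 0.12612029605522304
```

View pics/l4.png

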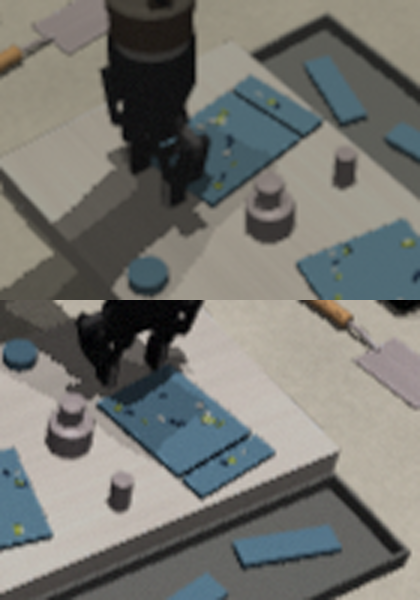

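Call:
send_rows --increments '[[[0, -0.006, 0, 0], [0, -0.004, 0, 0], [0.006, 0, 0, 0], [0.006, 0, 0, 0], [0, 0, 0, 0], [0, 0, 0, 0], [0, 0, 0, 0], [0, 0, 0, 0]]]'

```text
clock: 8.45
eef_pos: [0.4828, 0.1407, 0.0486]
tool_rot: [0.716, 0.697, -0.023, -0.024]
ft_force: [-0.1, -1.1, 1.5]
grip_width: 0.0491
```

```bash
python3 - <<'E'
from h import *
from workcell import bot
o=bot.get_obs();print(o["clock"],o["eef_pos"],o["ft_force"],o["joint_pos"]);print(R.from_quat(o["tool_rot"]).as_matrix().round(4))
E
```

```text
8.45 [0.48276188 0.14069163 0.04864576] [-0.10587332 -1.1377633   1.49808352] [ 0.27189693  0.46023226 -0.22325998  0.95036076  0.02007977  0.29741386]
[[ 2.620e-02  9.975e-01 -6.610e-02]
 [ 9.997e-01 -2.610e-02  2.400e-03]
 [ 7.000e-04 -6.610e-02 -9.978e-01]]
```

Call:
send_rows --increments '[[[-0.005, 0, -0.0015, 0], [0, 0, 0, 0], [0, 0.005, -0.0003, 0], [0, 0.005, -0.0003, 0], [0, 0.005, -0.0003, 0], [0, 0.005, -0.0003, 0], [0, 0.005, -0.0003, 0], [0, 0.005, -0.0003, 0]]]'

```text
clock: 9.25
eef_pos: [0.5145, 0.1347, 0.0494]
tool_rot: [0.716, 0.697, -0.023, -0.025]
ft_force: [-0.7, 0.2, -0.1]
grip_width: 0.0491
```

```bash
python3 look.py 5
```

```text
9.25 [0.51448227 0.13472888 0.04943608] [-0.65159587  0.24546188 -0.06453191]
tool yaw of y -0.026055172368105943
scene ((0.6009604930877686, 0.12087859958410263), (0.15321771800518036, 0.09684078395366669), 2.6617162227630615)
groove [0.64297819 0.16287517] [0.64648106 0.08295161] 33 31 rel edge -0.029061025138007568 -0.02305680980095759 yaw 0.04379970789641179
side ((0.6016790866851807, 0.11924684047698975), (0.1497374325990677, 0.09478982537984848), 1.271490454673767)
groove [0.64636013 0.1602484 ] [0.64905375 0.08028849] 33 33 rel edge -0.025233393172288343 -0.019995799654728086 yaw 0.03367436429609839
```

View pics/l5.png

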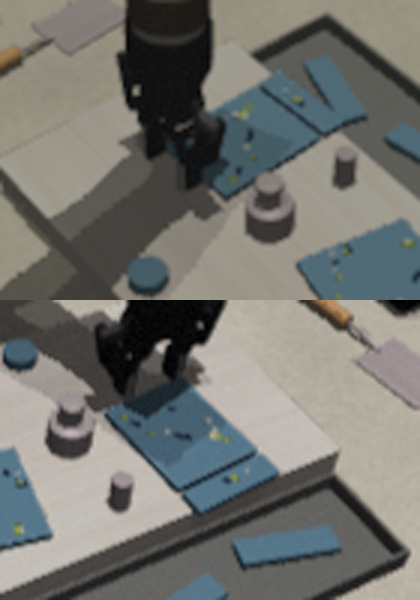

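Call:
send_rows --increments '[[[0, 0.004, -0.0002, 0], [0, 0.004, -0.0002, 0], [0, 0.004, -0.0002, 0], [0, 0.003, -0.0002, 0], [0, 0, 0, 0], [0, 0, 0, 0], [0, 0, 0, 0], [0, 0, 0, 0]]]'

```text
clock: 10.15
eef_pos: [0.5312, 0.1341, 0.049]
tool_rot: [0.716, 0.697, -0.023, -0.025]
ft_force: [-0.4, 0.8, 0.4]
grip_width: 0.0492
```

```bash
python3 look.py 6
```

```text
10.15 [0.53116373 0.13411352 0.04896063] [-0.39057126  0.83413708  0.3723784 ]
tool yaw of y -0.026509573075390872
scene ((0.6165511012077332, 0.11576377600431442), (0.09653066843748093, 0.15365591645240784), 88.14328002929688)
groove [0.66009716 0.15437315] [0.65811209 0.07439547] 33 32 rel edge -0.01167597487273675 -0.011158002465583738 yaw -0.024815179872568555
side ((0.6143078207969666, 0.11500856280326843), (0.09533249586820602, 0.1500774770975113), 88.39456176757812)
groove [0.66141603 0.15370394] [0.65940849 0.0737288 ] 33 33 rel edge -0.009969276120686543 -0.009432354071193694 yaw -0.025096758145522997
```

View pics/l6.png

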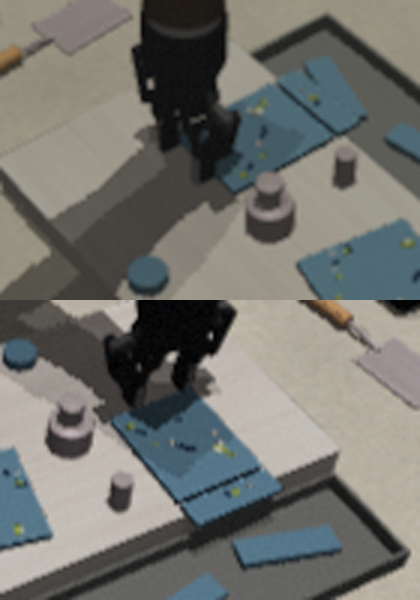

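Call:
send_rows --increments '[[[0, 0.0035, -0.0002, 0], [0, 0.0035, -0.0002, 0], [0, 0.0025, -0.0002, 0], [0, 0, 0, 0], [0, 0, 0, 0], [0, 0, 0, 0], [0, 0, 0, 0], [0, 0, 0, 0]]]'

```text
clock: 11.05
eef_pos: [0.5412, 0.1338, 0.0489]
tool_rot: [0.716, 0.697, -0.023, -0.025]
ft_force: [0.6, 0.1, -0.6]
grip_width: 0.0489
```

```bash
python3 look.py 7
```

```text
11.05 [0.54119657 0.13379024 0.04891022] [ 0.63276378  0.13732984 -0.59172279]
tool yaw of y -0.026516692736970857
scene ((0.6229115724563599, 0.11480066180229187), (0.0976632684469223, 0.1602860391139984), 88.63087463378906)
groove [0.67015674 0.15368291] [0.66797893 0.07371212] 33 31 rel edge -0.001594789999237567 -0.0012697766414959677 yaw -0.02722585768929935
side ((0.6245794296264648, 0.11425088346004486), (0.0949312224984169, 0.14960968494415283), 88.7900619506836)
groove [0.67162145 0.15326625] [0.66937356 0.07329589] 33 33 rel edge 0.00025006552458783915 0.0005464856638961457 yaw -0.028101615153156977
```

Call:
send_rows --increments '[[[0, -0.005, 0.0002, 0], [0, -0.01, 0.0005, 0], [0, -0.01, 0.0005, 0], [0, -0.01, 0, 0], [0, 0, -0.03, 0], [0, 0, -0.04, 0], [0, 0, -0.04, 0], [0, 0, 0, 0]]]'

```text
clock: 11.95
eef_pos: [0.5046, 0.1339, 0.1616]
tool_rot: [0.716, 0.698, -0.027, -0.027]
ft_force: [1.1, 0.4, 0.6]
grip_width: 0.0493
```

```bash
python3 look.py 8; python3 - <<'E'
from h import *
c=np.load("side8.npz");P=cloud(c);z=P[...,2]
r,w=sheet_rect(c);m=cv2.pointPolygonTest
b=cv2.boxPoints((r[0],(r[1][0]-.02,r[1][1]-.02),r[2])).astype(np.float32)
ps=[p for p in P.reshape(-1,3) if .5<p[0]<.75 and .04<p[1]<.2 and m(b,(float(p[0]),float(p[1])),False)>0 and .03<p[2]<.07]
ps=np.array(ps);A=np.c_[ps[:,:2],np.ones(len(ps))];print("plane",np.linalg.lstsq(A,ps[:,2],rcond=None)[0],np.median(ps[:,2]))
E
```

```text
11.95 [0.50464155 0.13392014 0.1616122 ] [1.06063333 0.38037801 0.59832554]
tool yaw of y -0.02545134099712734
scene ((0.6277104020118713, 0.11449453234672546), (0.09806673228740692, 0.15068571269512177), 88.62220001220703)
groove [0.6701291  0.15348586] [0.66793164 0.07351557] 33 31 rel edge -0.0016162665613317362 -0.0013109171742572423 yaw -0.027471538790295052
side ((0.6241546869277954, 0.11438675224781036), (0.0943700298666954, 0.1504485011100769), 88.68911743164062)
groove [0.67157027 0.1533122 ] [0.66934531 0.07334217] 33 33 rel edge 0.00019742341406270292 0.0005167605877369752 yaw -0.027815253257807107
plane [-0.00574899 -0.00105158  0.04965114] 0.045964459025767346
```

View pics/l8.png

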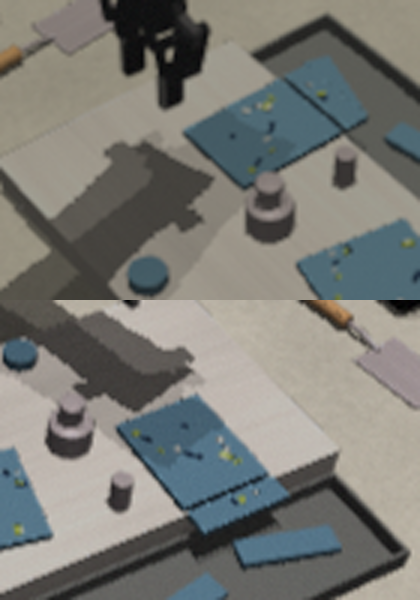

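The picture shows the fingers clear of the sheet. The groove, in the upper side view from about (290,85) to (340,130), lies along the slab edge. The sheet is flat, and the pin, weight and puck are where they were.

```bash
python3 - <<'E'
from workcell import order
print(order.job_done())
E
```

```text
the job is handed in; nothing more can be done
None
```

I pushed the grooved sheet about 59 mm along the slab with both half-open fingertips on its trailing end, until its groove lay along the slab's edge. I then backed off, lifted clear and handed the job in at about 12 s.

Last checks, with the gripper away from the sheet:
- **Groove position:** both ends are within 2 mm of the edge line, against the 7 mm allowed. The side camera gives +0.2 mm (left) and +0.5 mm (right). The scene camera gives -1.6 mm and -1.3 mm. The two views differ by about 1.8 mm, which fits the 2 mm calibration.
- **Squareness and flatness:** the groove is within about 0.005 rad of the edge, and the sheet's top is flat to about 0.006 rad. Its top read 46 mm high instead of the nominal 48 mm, but the side camera reads low by about that much throughout.
- **Other objects:** the pin, weight, puck and the visible part of the plain sheet look unmoved in the last picture. I checked those by eye only, and did not re-check the blender lid or scraper; the arm was never commanded near either.

On the first pushes the tool tilted by about 0.07 rad, probably from the fingertips lightly dragging on the slab. I raised the fingertips slightly and the tilt grew no further. I also shifted the contact point a few millimetres to the left so that the sheet would turn square sooner.

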